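# Raise the ratchet stand three clicks and stand the ramekin on it

## Task

Take the round platform of the small ratchet stand and draw it straight up by exactly three clicks of its pawl, then press it back down with about 10 to 14 N so that its column bears firmly on the pawl, never harder than about 20 N. Then stand the ramekin upright in the middle of the platform, let go of it, and leave the whisk, jar, spoon and tray where they are.

Things in the scene. Friction and masses are not known exactly. Their poses are not given: they have to be found in the camera images.
- stand: The fixed ratchet stand on the marble board: round dark foot 110 mm across, housing tube 44 mm across, steel collar 52 mm across, its top 122 mm above the origin. Origin: centre of the foot's underside, z up. On the collar's +x side sits the pawl; its black knob reaches 56 mm from the axis, 110 mm up, and jumps out and back about 4 mm at each click.
- platform (a point): Centre of the top face of the stand's round aluminium platform, 60 mm across, its upright edge 12 mm high (0 to 12 mm below the top face), underside 17 mm below the top face. Fixed on the ratchet column (18 mm rod, ribs 14 mm apart, at first hidden in the housing); moves only straight up and down the stand's axis. At the start it is 43 to 53 mm above the collar's top.
- collar_top (a point): Centre of the collar's top face, where the column comes out; the pawl below it snaps in under a rib at each click. At a click the rib is only just over the pawl: rise 1 to 3 mm more to clear it. Then pushed down (about 3 N) the column meets the pawl, which yields about 1 mm per 8 N. A press of 10 to 14 N on the platform seats it well; above 20 N on the pawl is too much.
- ramekin_mid (a point): Centre, half-way up, of the loose white porcelain ramekin: open round dish 40 mm high, 60 mm across the rim and 58 mm near the foot, foot 50 mm across, wall 4 mm, 0.14 kg. Standing on the platform its centre is 20 mm above the platform's top face. z is its upright axis.
- whisk: Steel balloon whisk lying on the board, 260 mm long along its x, wire head to +x, 52 mm thick; bystander.
- jar: Closed amber glass jar with steel lid, 68 mm across, 95 mm high, origin under its centre; bystander.
- spoon: Bamboo spoon lying on the board along its x; bystander.
- tray: Empty white plastic tray, 100 x 150 x 25 mm, origin under its centre; bystander.
- column_foot (a point): Lower end of the ratchet column, on its axis 159 mm below the platform's top face; rises with it by at most 100 mm. Rising slowly takes about 8 N (3 N weight, 5 to 6 N friction: it stays where left). Before a click the pull climbs 6 to 12 N over about 8 mm, then falls back as much within 1 to 5 mm. First click after 12 to 42 mm of rise (unknown, differs each time), each further one 14 mm later; overshoot cannot be undone.
There are look-alikes about, which are no part of the job. Of the things like the part that bears ramekin_mid, leave any that is black, orange or turquoise; of the rest the smaller one is meant.

How it is judged:
By the outcome, as a careful person would: the job done as asked, in the order asked, and still so for the second after the job is handed in, with the robot touching nothing.
It also fails if it takes over 72 s, if anything falls off the work surface, if the arm or the gripper's body presses on something with over 40 N, if the wrist force passes 120 N, or if a joint passes its speed limit or range.

## Robot

A 7-joint arm with a two-finger parallel gripper is mounted at the origin on the work surface. World frame = base frame: x ahead of the robot, y to its left, z up, the work surface at z = 0. Lengths are in m, angles in rad, forces in N, time in s.
With the tool pointing down it reaches from about 0.4 to 0.85 m from the base axis. Payload 10.4 kg.
Tool frame: the origin (TCP) lies at the very end of the fingers, on their centre line; the grasp point (between the pads) lies 19 mm behind it; z points along the fingers, y is the direction in which the jaws open and shut (so a half turn about z gives the same grasp; the last joint's range is limited). The gripper opens to 85 mm and grips with 20 to 120 N. Pads are 22 mm wide; open, the fingers measure 114 mm over their backs; the gripper's body (76 mm by 85 mm) begins 54 mm behind the grasp point. The pads swing forward as they close: fully open they stand 13 mm farther back than shut.
Start: joints at [-1.154, 0.332, -0.065, 1.46, 0.022, 1.35, -0.088], TCP at [0.266, 0.566, 0.231] pointing down, gripper open.
Joint ranges: [-2.6, 2.6], [-0.5, 2.12], [-1.47, 1.34], [0.16, 2.42], [-1.27, 4.41], [0.06, 2.06], [-2.6, 2.6]. Speed limits (rad/s): [2.22, 2.22, 2.79, 2.79, 3.14, 3.14, 3.14].

## Interface

Orientations are given as a unit quaternion [x, y, z, w].
In Python, from workcell import get_obs, camera, camera_info, hand_in gives the robot as it stands.
- The arm moves only by the tool move_arm, never from a script. Its argument "moves" is a list of rows, each a list of 3 entries, a list of its own where there are three numbers: the shift along the tool's x, y, z in units of 25 mm (1.0 is 25 mm), then the turn, a rotation vector about the tool's x, y, z in degrees, then the opening, from 0 (shut) to 1 (fully open). A call has 1 to 5 rows; each row shifts and turns the commanded pose from where the row before left it, along the tool's axes as they then stand; what a row does not reach is not made up. A row lasts 1/8 s, in which the tool goes at most 62.5 mm and 10.7 degrees, less where a joint would pass 70% of its speed; a pose out of reach is approached as far as the arm can. A call is refused whole if a number of a shift passes 1 or a number of a turn 10.7, either way. A call with a gripper value outside its range is refused whole. The fingers move at their own pace and stop on an object; "squeeze" is the grip in N (left out, the last holds). Time passes only in rows, so rows that do not move let the fingers close. It gives the time, the measured TCP pose, the force and the opening at its end, in the units of the state.
- get_obs(): the state, without advancing time (a new reading comes with each control period).
- camera(name): name is "side" or "top"; returns the picture (480x640x3 uint8, red, green, blue); there is no depth.
- camera_info(name): a dict with "fx", "fy", "cx", "cy" (pixels), "D" ([k1, k2, p1, p2, k3] as OpenCV has them; the pictures are not rectified), "origin" and "rotation" of the camera in the world. Camera axes: x right, y down, z forward; pixel columns grow to the right and rows downward; lengths in m; the calibration is good to about 2 mm. A picture is of the moment at which its call begins. camera_info takes no time and is no camera call.
- hand_in(): hands the job in, once; it reports no verdict.
The state is a dict: "clock": time; "joint_pos": joint angles; "joint_velocities": joint speeds; "tau": joint torques, N m; "position": TCP position; "ee_rot": TCP orientation; "ft_force": force on the tool from outside, world axes, zero at the start; "torque": the same for the moment, N m; "grip_width": opening from 0.0 (shut) to 1.0 (fully open).
Only numpy, scipy, OpenCV 4.12 (cv2) and the standard library are available. Lean on these libraries where they do the work, as an engineer would, in place of code of your own. Each camera call takes 0.05 s, during which the arm holds its last target. There are 200 camera calls.

## Working session

There is one attempt and no reset: what is moved stays moved. The work goes in short steps, Python scripts to look and compute and a tool call to move; the robot and the scene stay as the last step left them, time stands still between calls to the robot, and variables do not carry over. Pictures are saved under pics/ and viewed, about 8 in all and at most 12, crops included, and the job is handed in when it is done.

Besides the shell and the picture viewer there is one more tool, called after "Emit:" as name([rows], argument=value, ...), one row to a line, values as JSON. move_arm: Moves the arm, as the interface text tells. Its arguments: {"type":"object","properties":{"moves":{"type":"array","items":{"type":"array"}},"squeeze":{"type":"number"}},"required":["moves"]}

```bash
mkdir -p pics; cat > h.py <<'E'
import numpy as np,cv2,json
from workcell import get_obs,camera,camera_info
def K(n):
    i=camera_info(n);return i,np.array([[i["fx"],0,i["cx"]],[0,i["fy"],i["cy"]],[0,0,1.]]),np.array(i["D"],float)
def ray(n,u,v):
    i,k,D=K(n);p=cv2.undistortPoints(np.array([[[u,v]]],float),k,D)[0,0]
    return np.array(i["origin"]),np.array(i["rotation"])@np.array([p[0],p[1],1])
def onz(n,u,v,z):
    o,d=ray(n,u,v);return o+d*(z-o[2])/d[2]
def tri(p,q):
    o,d=ray("side",*p);a,b=ray("top",*q)
    s,t=np.linalg.lstsq(np.c_[d,-b],a-o,rcond=None)[0];x,y=o+s*d,a+t*b
    return (x+y)/2,np.linalg.norm(x-y)
def proj(n,P):
    i,k,D=K(n);R=np.array(i["rotation"]);r=cv2.Rodrigues(R.T)[0]
    return cv2.projectPoints(np.atleast_2d(np.array(P,float)),r,-R.T@np.array(i["origin"]),k,D)[0][:,0]
def snap(n,f):
    im=camera(n);cv2.imwrite("pics/"+f,im[:,:,::-1]);return im
E
python3 - <<'E'
from h import *
snap("side","s0.png");snap("top","t0.png")
for n in("side","top"):
    i=camera_info(n);print(n,i)
o=get_obs();print(o)
E
```

```text
side {'fx': 509.1735503337272, 'fy': 509.1735503337272, 'cx': 322.2925765632383, 'cy': 242.93686266102628, 'D': array([-0.13486013,  0.        ,  0.        ,  0.        ,  0.        ]), 'origin': array([ 0.12738434, -1.03538461,  0.85795898]), 'rotation': array([ 0.87043143, -0.17137565,  0.07706185, -0.45501756])}
top {'fx': 441.6406436153409, 'fy': 441.6406436153409, 'cx': 326.77158341709224, 'cy': 244.2648232996536, 'D': array([-0.09606855,  0.        ,  0.        ,  0.        ,  0.        ]), 'origin': array([ 0.3881783 , -0.06230244,  1.09962406]), 'rotation': array([-0.69911794,  0.71247783, -0.04043486,  0.04443493])}
{'clock': 0.1, 'joint_pos': array([-1.15360991,  0.3328319 , -0.06469772,  1.46087381,  0.02160867,
        1.34992866, -0.08850285]), 'joint_velocities': array([ 0.0005072 , -0.00023783, -0.00075314, -0.00244601, -0.0003809 ,
        0.00305006,  0.00018906]), 'tau': array([ 9.95249065e-04, -6.26744056e+01,  4.90408740e-02, -3.92428493e+01,
        1.64236670e-02,  7.00495031e-03, -4.20750325e-05]), 'position': array([0.26594858, 0.56520263, 0.23057313]), 'ee_rot': array([ 2.18117326e-01,  9.75922322e-01, -6.63637607e-04, -1.11723623e-04]), 'ft_force': array([-0.32650496, -0.82801208, -0.63925237]), 'torque': array([0.04759135, 0.02156463, 0.03190786]), 'grip_width': 0.9980040450344928}
```

Rotation is a quaternion; adjust the helpers.

```bash
sed -i 's/np.array(i\["rotation"\])/Rot.from_quat(i["rotation"]).as_matrix()/;1a from scipy.spatial.transform import Rotation as Rot' h.py; grep -n Rot h.py
```

```text
2:from scipy.spatial.transform import Rotation as Rot
8:    return np.array(i["origin"]),Rot.from_quat(i["rotation"]).as_matrix()@np.array([p[0],p[1],1])
16:    i,k,D=K(n);R=Rot.from_quat(i["rotation"]).as_matrix();r=cv2.Rodrigues(R.T)[0]
```

View pics/s0.png

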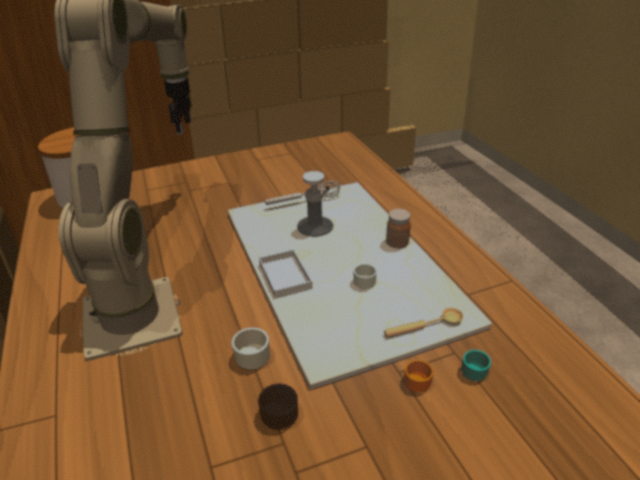

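View pics/t0.png

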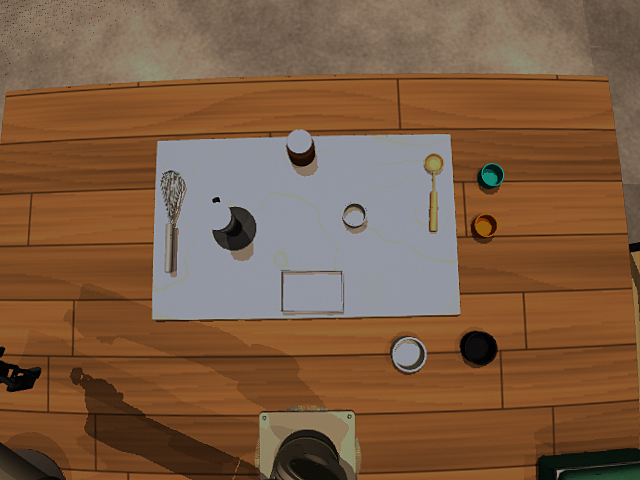

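The ramekin candidates are:
- small white: side (365,275), top (355,215)
- large white: side (251,348), top (408,353)
- black, orange and turquoise, which are ruled out

I choose the small white one on the board. The platform shows at about side (314,179), top (222,222), and the knob at top (216,200). Next is one close crop.

```bash
python3 - <<'E'
from h import *
s=cv2.imread("pics/s0.png");t=cv2.imread("pics/t0.png")
c=lambda im,u,v,w,h,k:cv2.resize(im[v:v+h,u:u+w],None,fx=k,fy=k,interpolation=cv2.INTER_CUBIC)
a=c(s,270,160,80,80,5);b=c(t,190,180,80,80,5);d=c(s,335,250,60,30,6);e=c(t,325,200,60,30,6)
im=np.zeros((580,800,3),np.uint8);im[:400,:400]=a;im[:400,400:]=b;im[400:,:360]=d;im[400:,400:760]=e
cv2.imwrite("pics/c0.png",im)
# rough
print("foot",onz("side",316,226,.02),onz("top",234,228,.02))
print("plat",tri((314,178),(219,221)))
print("ram rim",tri((365,270),(355,214)),onz("side",365,270,.06),onz("top",355,214,.06))
print("big",onz("top",408,352,.04))
for n,q in (("top",[(342,215),(368,215),(391,353),(427,353)]),):
  for u,v in q: print(onz(n,u,v,.05))
E
```

```text
foot [0.56621423 0.17248209 0.02      ] [0.56373344 0.17262241 0.02      ]
plat (array([0.55758284, 0.16723919, 0.18604116]), np.float64(0.010706974189363623))
ram rim (array([ 0.5851747 , -0.12639844,  0.06122937]), np.float64(0.0002532827025228768)) [ 0.5860138 -0.1250055  0.06     ] [ 0.58528481 -0.12643487  0.06      ]
big [ 0.2557083  -0.24486703  0.04      ]
[ 0.58532883 -0.09560384  0.05      ]
[ 0.58413773 -0.15838916  0.05      ]
[ 0.25566338 -0.20310315  0.05      ]
[ 0.25340133 -0.28791445  0.05      ]
```

View pics/c0.png

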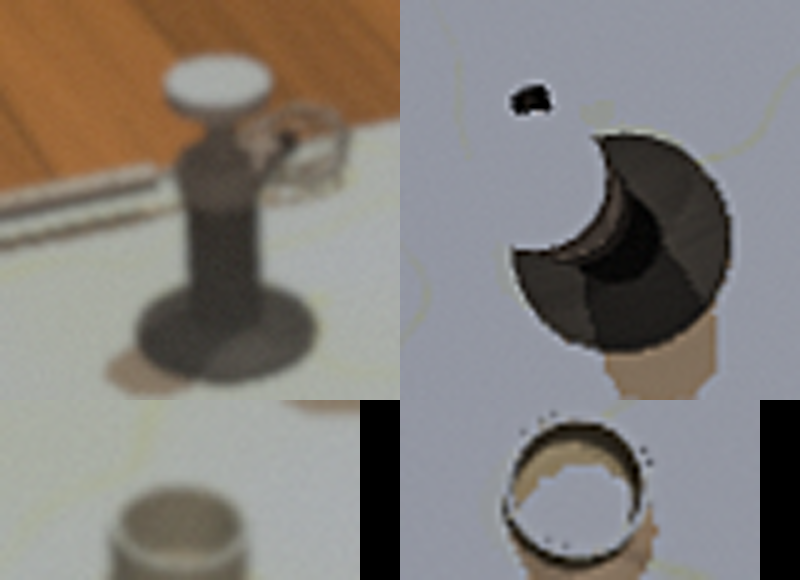

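```bash
python3 - <<'E'
from h import *
a=np.linspace(0,2*np.pi,9)[:-1]
for z in(.02,.03): print("foot",z,onz("side",315.6,226.4,z),onz("top",234.4,228.4,z))
k=tri((327.6,188),(216.3,200.2));print("knob",k)
# platform: vertical-plane fit: point on axis (x,y) best for side pixel
ax=np.array([.562,.172])
for z in(.17,.18,.19,.20,.21): print(z,onz("side",313.8,176.2,z)[:2],proj("side",[*ax,z]),proj("top",[*ax,z]))
# board corner height
print("board",onz("side",485,323,.02),onz("top",459,315,.02), onz("side",230,207,.02),onz("top",157,141,.02))
for p in [(485,323)]: print(tri(p,(459,315)))
print(tri((230,207),(153,318)))
print("ram",[onz("side",335+180/6,250+(530-400)/6,z) for z in(.05,.06)],[onz("top",325+(573-400)/6,200+(494-400)/6,z) for z in(.05,.06)])
o=get_obs();print(Rot.from_quat(o["ee_rot"]).as_matrix().round(3))
E
```

```text
foot 0.02 [0.56431918 0.1709088  0.02      ] [0.56270488 0.17160917 0.02      ]
foot 0.03 [0.5591049  0.15651319 0.03      ] [0.56108833 0.16944257 0.03      ]
knob (array([0.61118243, 0.18896039, 0.13159769]), np.float64(0.002580796157980066))
0.17 [0.57687054 0.20601701] [[313.16599292 182.26841063]] [[219.37073031 217.9134558 ]]
0.18 [0.57033692 0.18797231] [[313.05454192 179.15054583]] [[218.21461084 217.07544106]]
0.19 [0.5638033  0.16992761] [[312.94234293 176.00971467]] [[217.03427241 216.21975762]]
0.2 [0.55726968 0.1518829 ] [[312.82939229 172.84576443]] [[215.82895453 215.34584673]]
0.21 [0.55073606 0.1338382 ] [[312.71568643 169.65854353]] [[214.59786492 214.45312614]]
board [ 0.78150748 -0.3747633   0.02      ] [ 0.33861915 -0.37648439  0.02      ] [0.35155527 0.38889931 0.02      ] [0.79689757 0.37807889 0.02      ]
(array([ 0.48244711, -0.43444287,  0.20411753]), np.float64(0.34718187102417564))
(array([0.34630434, 0.36848187, 0.03255739]), np.float64(0.004073323653498704))
ram [array([ 0.58878966, -0.1198232 ,  0.05      ]), array([ 0.5830789 , -0.13115498,  0.06      ])] [array([ 0.58314633, -0.12412501,  0.05      ]), array([ 0.58128883, -0.12353602,  0.06      ])]
[[-0.905  0.426 -0.001]
 [ 0.426  0.905 -0.001]
 [-0.    -0.001 -1.   ]]
```

The crop shows the small white dish standing upright (about 60 mm across), the platform top at about side (314,176), and the knob at side (327.6,188), top (216.3,200). The heights agree: the knob puts the stand origin at z≈0.021, the platform top is at z≈0.190 on axis (0.563,0.172), and the ramekin is at (0.584,-0.125). Moving above the platform.

Emit:
move_arm([
  [[-0.97,-0.51,-0.2],[0,0,0],1],
  [[-0.97,-0.51,-0.2],[0,0,0],1],
  [[-0.97,-0.51,-0.2],[0,0,0],1],
  [[-0.97,-0.51,-0.2],[0,0,0],1],
  [[-0.97,-0.51,0],[0,0,0],1],
], squeeze=80)

```text
clock: 0.72
position: [0.3492, 0.4555, 0.2514]
ee_rot: [0.218, 0.976, 0.0, -0.0]
ft_force: [-0.6, -0.1, 0.1]
grip_width: 1.006
```

Emit:
move_arm([
  [[-0.97,-0.51,0],[0,0,0],1],
  [[-0.97,-0.51,0],[0,0,0],1],
  [[-0.97,-0.51,0],[0,0,0],1],
  [[-0.97,-0.51,0],[0,0,0],1],
  [[-0.97,-0.51,0],[0,0,0],1],
])

```text
clock: 1.35
position: [0.4316, 0.346, 0.251]
ee_rot: [0.218, 0.976, -0.0, -0.0]
ft_force: [-0.0, 0.6, -0.7]
grip_width: 0.999
```

Emit:
move_arm([
  [[-0.97,-0.51,0],[0,0,0],1],
  [[-0.97,-0.51,0],[0,0,0],1],
  [[-0.97,-0.51,0],[0,0,0],1],
  [[-0.97,-0.51,0],[0,0,0],1],
  [[-0.97,-0.51,0],[0,0,0],1],
])

```text
clock: 1.98
position: [0.5141, 0.2368, 0.251]
ee_rot: [0.218, 0.976, -0.0, -0.0]
ft_force: [-0.8, -0.7, -0.6]
grip_width: 1.006
```

Emit:
move_arm([
  [[-0.97,-0.51,0],[0,0,0],1],
  [[-0.97,-0.51,0],[0,0,0],1],
  [[-0.97,-0.51,0],[0,0,0],1],
  [[0,0,0],[0,0,0],1],
  [[0,0,0],[0,0,0],1],
])

```text
clock: 2.6
position: [0.5628, 0.1727, 0.251]
ee_rot: [0.218, 0.976, 0.0, -0.0]
ft_force: [0.4, -0.1, 0.4]
grip_width: 0.997
```

```bash
python3 - <<'E'
from h import *
s=snap("side","s1.png");t=snap("top","t1.png")
c=lambda im,u,v,w,h,k:cv2.resize(im[v:v+h,u:u+w],None,fx=k,fy=k,interpolation=cv2.INTER_CUBIC)
cv2.imwrite("pics/c1.png",np.hstack([c(s,255,100,120,120,3.3),c(t,160,170,120,120,3.3)])[:,:,::-1])
o=get_obs();p=o["position"];R=Rot.from_quat(o["ee_rot"]).as_matrix()
print(p,R.round(3),o["ft_force"]);print("to go",R.T@(np.array([.563,.172,.165])-p)/.025)
E
```

```text
[0.5627379  0.17319777 0.25114745] [[-0.906  0.424 -0.   ]
 [ 0.424  0.906  0.   ]
 [ 0.001  0.    -1.   ]] [0.35817632 0.2752644  0.2232298 ]
to go [-0.03187295 -0.03943117  3.4458739 ]
```

View pics/c1.png

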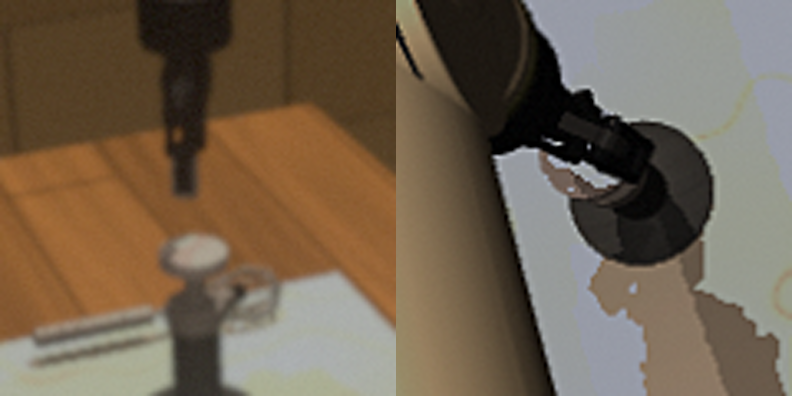

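The picture shows the open gripper right above the platform (crop platform centre (194,250), fingers at about 185), which is well enough centred. Descending and gripping.

Emit:
move_arm([
  [[0,0,0.8],[0,0,0],1],
  [[0,0,0.8],[0,0,0],1],
  [[0,0,0.8],[0,0,0],1],
  [[0,0,0.6],[0,0,0],1],
  [[0,0,0.6],[0,0,0],1],
])

```text
clock: 3.32
position: [0.5633, 0.1726, 0.1608]
ee_rot: [0.218, 0.976, 0.0, 0.0]
ft_force: [0.6, -0.2, 0.1]
grip_width: 0.999
```

Emit:
move_arm([
  [[0,0,0],[0,0,0],0.75],
  [[0,0,0],[0,0,0],0.7],
  [[0,0,0],[0,0,0],0.6],
  [[0,0,0],[0,0,0],0.5],
  [[0,0,0],[0,0,0],0.5],
], squeeze=40)

```text
clock: 3.95
position: [0.5635, 0.1724, 0.1618]
ee_rot: [0.218, 0.976, 0.0, 0.0]
ft_force: [-1.3, 2.2, 1.9]
grip_width: 0.686
```

Emit:
move_arm([
  [[0,0,0],[0,0,0],0.4],
  [[0,0,0],[0,0,0],0.4],
])

```text
clock: 4.2
position: [0.5635, 0.1724, 0.1617]
ee_rot: [0.218, 0.976, 0.0, 0.0]
ft_force: [0.3, 2.5, 2.3]
grip_width: 0.684
```

```bash
python3 - <<'E'
from h import *
s=snap("side","s2.png")
c=lambda im,u,v,w,h,k:cv2.resize(im[v:v+h,u:u+w],None,fx=k,fy=k,interpolation=cv2.INTER_CUBIC)
cv2.imwrite("pics/c2.png",c(s,275,130,80,70,7)[:,:,::-1])
print(proj("side",[[.5635,.1724,z] for z in(.1617,.1807,.19,.142)]))
E
```

```text
[[313.69928255 184.6751702 ]
 [313.49135443 178.76965783]
 [313.38860783 175.84892584]
 [313.91208082 190.71188861]]
```

View pics/c2.png

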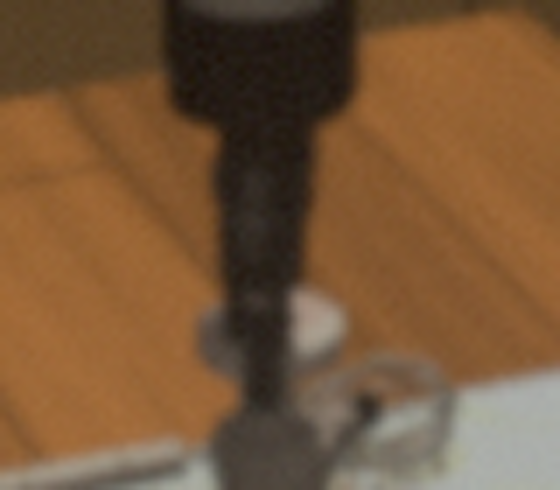

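The finger spans the platform's edge (crop (268,330); fingertip row ≈187, just above the collar), so the grip is sound. Pulling up slowly.

Emit:
move_arm([
  [[0,0,0],[0,0,0],0.3],
  [[0,0,0],[0,0,0],0.3],
  [[0,0,-0.08],[0,0,0],0.3],
], squeeze=90)

```text
clock: 4.62
position: [0.5634, 0.1724, 0.1623]
ee_rot: [0.218, 0.976, 0.0, 0.0]
ft_force: [6.6, 5.2, -9.0]
grip_width: 0.672
```

Emit:
move_arm([
  [[0,0,-0.04],[0,0,0],0.3],
  [[0,0,-0.04],[0,0,0],0.3],
])

```text
clock: 4.88
position: [0.5634, 0.1724, 0.164]
ee_rot: [0.218, 0.976, 0.0, -0.0]
ft_force: [5.2, 6.4, -8.6]
grip_width: 0.664
```

Emit:
move_arm([
  [[0,0,-0.04],[0,0,0],0.3],
  [[0,0,-0.04],[0,0,0],0.3],
])

```text
clock: 5.12
position: [0.5634, 0.1724, 0.166]
ee_rot: [0.218, 0.976, -0.0, -0.0]
ft_force: [6.6, 5.5, -10.2]
grip_width: 0.67
```

Emit:
move_arm([
  [[0,0,-0.04],[0,0,0],0.3],
  [[0,0,-0.04],[0,0,0],0.3],
])

```text
clock: 5.38
position: [0.5634, 0.1724, 0.168]
ee_rot: [0.218, 0.976, -0.0, -0.0]
ft_force: [5.9, 6.8, -9.0]
grip_width: 0.669
```

Emit:
move_arm([
  [[0,0,-0.04],[0,0,0],0.3],
  [[0,0,-0.04],[0,0,0],0.3],
])

```text
clock: 5.62
position: [0.5634, 0.1724, 0.17]
ee_rot: [0.218, 0.976, -0.0, -0.0]
ft_force: [6.1, 5.8, -8.9]
grip_width: 0.667
```

Emit:
move_arm([
  [[0,0.03,-0.04],[0,0,0],0.3],
  [[0,0,-0.04],[0,0,0],0.3],
])

```text
clock: 5.88
position: [0.5634, 0.1724, 0.1718]
ee_rot: [0.218, 0.976, -0.001, -0.0]
ft_force: [4.5, 3.5, -8.9]
grip_width: 0.667
```

Emit:
move_arm([
  [[0,0,-0.04],[0,0,0],0.3],
  [[0,0,-0.04],[0,0,0],0.3],
])

```text
clock: 6.12
position: [0.5634, 0.1724, 0.1738]
ee_rot: [0.218, 0.976, -0.001, -0.0]
ft_force: [4.6, 3.5, -7.4]
grip_width: 0.671
```

Emit:
move_arm([
  [[0,0,-0.04],[0,0,0],0.3],
  [[0,0,-0.04],[0,0,0],0.3],
])

```text
clock: 6.38
position: [0.5634, 0.1724, 0.1758]
ee_rot: [0.218, 0.976, -0.001, -0.0]
ft_force: [4.8, 4.1, -8.1]
grip_width: 0.668
```

Emit:
move_arm([
  [[0,0,-0.04],[0,0,0],0.3],
  [[0,0,-0.04],[0,0,0],0.3],
])

```text
clock: 6.62
position: [0.5634, 0.1724, 0.1774]
ee_rot: [0.218, 0.976, -0.001, -0.0]
ft_force: [6.4, 5.1, -12.9]
grip_width: 0.672
```

Emit:
move_arm([
  [[0,0,-0.04],[0,0,0],0.3],
  [[0,0,-0.04],[0,0,0],0.3],
])

```text
clock: 6.88
position: [0.5634, 0.1724, 0.1791]
ee_rot: [0.218, 0.976, -0.001, -0.001]
ft_force: [7.4, 4.5, -15.8]
grip_width: 0.671
```

Emit:
move_arm([
  [[0,0,-0.04],[0,0,0],0.3],
  [[0,0,-0.04],[0,0,0],0.3],
])

```text
clock: 7.12
position: [0.5634, 0.1724, 0.1809]
ee_rot: [0.218, 0.976, -0.001, -0.001]
ft_force: [8.4, 5.2, -18.3]
grip_width: 0.676
```

Emit:
move_arm([
  [[0,0,-0.04],[0,0,0],0.3],
  [[0,0,-0.04],[0,0,0],0.3],
])

```text
clock: 7.38
position: [0.5633, 0.1724, 0.1823]
ee_rot: [0.218, 0.976, -0.001, -0.001]
ft_force: [9.6, 5.2, -18.5]
grip_width: 0.667
```

Emit:
move_arm([
  [[0,0,-0.04],[0,0,0],0.3],
  [[0,0,-0.04],[0,0,0],0.3],
])

```text
clock: 7.62
position: [0.5634, 0.1724, 0.1851]
ee_rot: [0.218, 0.976, -0.001, -0.001]
ft_force: [5.4, 4.2, -11.4]
grip_width: 0.67
```

Click 1 fell at z≈0.183–0.185. Clicks 2 and 3 should come at about 0.198 and 0.212.

Emit:
move_arm([
  [[-0.02,0.02,-0.04],[0,0,0],0.3],
  [[0,0,-0.04],[0,0,0],0.3],
])

```text
clock: 7.88
position: [0.5635, 0.1724, 0.188]
ee_rot: [0.218, 0.976, -0.001, -0.001]
ft_force: [-1.8, 1.0, -9.8]
grip_width: 0.67
```

Emit:
move_arm([
  [[0,0,-0.04],[0,0,0],0.3],
  [[0,0,-0.04],[0,0,0],0.3],
])

```text
clock: 8.12
position: [0.5635, 0.1724, 0.1907]
ee_rot: [0.218, 0.976, -0.001, -0.001]
ft_force: [-3.8, -0.4, -11.9]
grip_width: 0.671
```

Emit:
move_arm([
  [[0,0,-0.04],[0,0,0],0.3],
  [[0,0,-0.04],[0,0,0],0.3],
])

```text
clock: 8.38
position: [0.5635, 0.1724, 0.1925]
ee_rot: [0.218, 0.976, -0.001, -0.001]
ft_force: [-4.6, -1.4, -15.8]
grip_width: 0.672
```

Emit:
move_arm([
  [[0,0,-0.04],[0,0,0],0.3],
  [[0,0,-0.04],[0,0,0],0.3],
])

```text
clock: 8.62
position: [0.5635, 0.1724, 0.1944]
ee_rot: [0.218, 0.976, -0.001, -0.001]
ft_force: [-4.5, -0.7, -15.6]
grip_width: 0.672
```

Emit:
move_arm([
  [[0,0,-0.04],[0,0,0],0.3],
  [[0,0,-0.04],[0,0,0],0.3],
])

```text
clock: 8.88
position: [0.5635, 0.1725, 0.1961]
ee_rot: [0.218, 0.976, -0.001, -0.001]
ft_force: [-4.7, -2.0, -20.8]
grip_width: 0.672
```

Emit:
move_arm([
  [[0,0,-0.04],[0,0,0],0.3],
  [[0,0,-0.04],[0,0,0],0.3],
])

```text
clock: 9.12
position: [0.5635, 0.1725, 0.1992]
ee_rot: [0.218, 0.976, -0.001, -0.001]
ft_force: [-10.2, -3.5, -10.6]
grip_width: 0.668
```

Emit:
move_arm([
  [[0,0,-0.04],[0,0,0],0.3],
  [[0,0,-0.04],[0,0,0],0.3],
])

```text
clock: 9.38
position: [0.5636, 0.1725, 0.2019]
ee_rot: [0.218, 0.976, -0.0, -0.001]
ft_force: [-12.2, -4.6, -7.0]
grip_width: 0.668
```

Emit:
move_arm([
  [[0,0,-0.04],[0,0,0],0.3],
  [[0,0,-0.04],[0,0,0],0.3],
])

```text
clock: 9.62
position: [0.5636, 0.1725, 0.2039]
ee_rot: [0.218, 0.976, -0.0, -0.001]
ft_force: [-11.5, -2.8, -10.2]
grip_width: 0.671
```

Click 2 fell at about 0.198. Continuing with a small sideways relief.

Emit:
move_arm([
  [[0.02,0,-0.04],[0,0,0],0.3],
  [[0.01,0,-0.04],[0,0,0],0.3],
])

```text
clock: 9.88
position: [0.5636, 0.1725, 0.2057]
ee_rot: [0.218, 0.976, -0.0, -0.0]
ft_force: [-5.8, -3.1, -14.6]
grip_width: 0.667
```

Emit:
move_arm([
  [[0,0,-0.04],[0,0,0],0.3],
  [[0,0,-0.04],[0,0,0],0.3],
])

```text
clock: 10.12
position: [0.5635, 0.1725, 0.2075]
ee_rot: [0.218, 0.976, -0.0, -0.0]
ft_force: [-4.5, -2.5, -15.9]
grip_width: 0.668
```

Emit:
move_arm([
  [[0,0,-0.04],[0,0,0],0.3],
  [[0,0,-0.04],[0,0,0],0.3],
])

```text
clock: 10.38
position: [0.5635, 0.1725, 0.2091]
ee_rot: [0.218, 0.976, -0.001, -0.0]
ft_force: [-3.8, -2.8, -19.4]
grip_width: 0.669
```

Emit:
move_arm([
  [[0,0,-0.04],[0,0,0],0.3],
  [[0,0,-0.04],[0,0,0],0.3],
])

```text
clock: 10.62
position: [0.5635, 0.1725, 0.211]
ee_rot: [0.218, 0.976, -0.001, -0.0]
ft_force: [-6.7, -4.3, -14.5]
grip_width: 0.668
```

Emit:
move_arm([
  [[0.01,0,-0.04],[0,0,0],0.3],
  [[0,0,-0.04],[0,0,0],0.3],
])

```text
clock: 10.88
position: [0.5636, 0.1725, 0.2142]
ee_rot: [0.219, 0.976, -0.0, 0.0]
ft_force: [-7.1, -6.1, -10.5]
grip_width: 0.669
```

Emit:
move_arm([
  [[0,0,-0.04],[0,0,0],0.3],
  [[0,0,0],[0,0,0],0.3],
])

```text
clock: 11.12
position: [0.5636, 0.1725, 0.2159]
ee_rot: [0.218, 0.976, -0.0, 0.0]
ft_force: [-8.9, -5.6, -5.8]
grip_width: 0.669
```

Emit:
move_arm([
  [[0,0,0],[0,0,0],0.3],
  [[0,0,0],[0,0,0],0.3],
])

```text
clock: 11.38
position: [0.5636, 0.1725, 0.2159]
ee_rot: [0.219, 0.976, -0.0, 0.0]
ft_force: [-8.5, -5.6, -7.3]
grip_width: 0.667
```

The third click fell at z≈0.211–0.214 and the pull is back to about 6 N, so it is cleared. Pressing down in small steps.

Emit:
move_arm([
  [[0.02,-0.02,0.02],[0,0,0],0.3],
  [[0,0,0.02],[0,0,0],0.3],
])

```text
clock: 11.62
position: [0.5636, 0.1725, 0.2158]
ee_rot: [0.218, 0.976, 0.0, 0.001]
ft_force: [-8.2, -5.9, 0.2]
grip_width: 0.663
```

Emit:
move_arm([
  [[0,0,0.02],[0,0,0],0.3],
  [[0,0,0.02],[0,0,0],0.3],
])

```text
clock: 11.88
position: [0.5637, 0.1726, 0.2157]
ee_rot: [0.218, 0.976, 0.001, 0.001]
ft_force: [-11.7, -6.6, 5.1]
grip_width: 0.67
```

Emit:
move_arm([
  [[0,0,0.02],[0,0,0],0.3],
  [[0,0,0],[0,0,0],0.3],
])

```text
clock: 12.12
position: [0.5637, 0.1726, 0.2154]
ee_rot: [0.218, 0.976, 0.001, 0.002]
ft_force: [-11.6, -6.6, 5.2]
grip_width: 0.672
```

Emit:
move_arm([
  [[0.03,-0.02,0.02],[0,0,0],0.3],
  [[0,0,0.02],[0,0,0],0.3],
])

```text
clock: 12.38
position: [0.5637, 0.1725, 0.2151]
ee_rot: [0.218, 0.976, 0.001, 0.003]
ft_force: [-8.3, -6.3, 9.0]
grip_width: 0.67
```

Emit:
move_arm([
  [[0,0,0.02],[0,0,0],0.3],
  [[0,0,0],[0,0,0],0.3],
])

```text
clock: 12.62
position: [0.5637, 0.1725, 0.2149]
ee_rot: [0.218, 0.976, 0.001, 0.003]
ft_force: [-9.4, -6.0, 9.3]
grip_width: 0.669
```

```bash
python3 - <<'E'
from workcell import get_obs
for _ in range(1):
    o=get_obs();print(o["position"],o["ft_force"],o["torque"])
E
```

```text
[0.56371708 0.17251507 0.21485005] [-9.43265352 -6.01492055  9.3204033 ] [-1.85753162  2.12570302  0.25739578]
```

Emit:
move_arm([
  [[0.03,-0.05,0],[0,0,0],0.3],
  [[0,0,0],[0,0,0],0.3],
])

```text
clock: 12.88
position: [0.5637, 0.1725, 0.2148]
ee_rot: [0.218, 0.976, 0.002, 0.004]
ft_force: [-0.1, -2.2, 9.7]
grip_width: 0.668
```

Emit:
move_arm([
  [[0,0,0.02],[0,0,0],0.3],
  [[0,0,0],[0,0,0],0.3],
])

```text
clock: 13.12
position: [0.5637, 0.1725, 0.2145]
ee_rot: [0.218, 0.976, 0.002, 0.004]
ft_force: [0.3, -2.1, 11.2]
grip_width: 0.667
```

Emit:
move_arm([
  [[0,0,0.02],[0,0,0],0.3],
  [[0,0,0],[0,0,0],0.3],
])

```text
clock: 13.38
position: [0.5637, 0.1725, 0.2142]
ee_rot: [0.218, 0.976, 0.002, 0.004]
ft_force: [-1.7, -2.9, 12.9]
grip_width: 0.666
```

Emit:
move_arm([
  [[0,0,0],[0,0,0],0.3],
  [[0,0,0],[0,0,0],0.3],
  [[0,0,0],[0,0,0],0.3],
])

```text
clock: 13.75
position: [0.5637, 0.1725, 0.2142]
ee_rot: [0.218, 0.976, 0.002, 0.004]
ft_force: [-1.2, -3.1, 12.9]
grip_width: 0.666
```

The column is firmly on the pawl at a steady 12.9 N. Unloading, releasing and rising.

Emit:
move_arm([
  [[0,0,-0.05],[0,0,0],0.3],
  [[0,0,-0.05],[0,0,0],0.3],
  [[0,0,0],[0,0,0],0.8],
  [[0,0,0],[0,0,0],1],
  [[0,0,0],[0,0,0],1],
])

```text
clock: 14.38
position: [0.5607, 0.1725, 0.2121]
ee_rot: [0.218, 0.976, 0.0, 0.0]
ft_force: [-0.6, 0.0, -0.3]
grip_width: 0.998
```

Emit:
move_arm([
  [[0,0,0],[0,0,0],1],
  [[0,0,-0.3],[0,0,0],1],
  [[0,0,-0.9],[0,0,0],1],
  [[0,0,-0.9],[0,0,0],1],
  [[0,0,-0.9],[0,0,0],1],
])

```text
clock: 15.0
position: [0.5607, 0.1722, 0.2881]
ee_rot: [0.218, 0.976, 0.0, 0.0]
ft_force: [0.4, 0.0, -0.0]
grip_width: 0.998
```

```bash
python3 - <<'E'
from h import *
o=get_obs();p=o["position"];R=Rot.from_quat(o["ee_rot"]).as_matrix()
print(p,o["ft_force"],o["grip_width"]);print("to go ram",R.T@(np.array([.583,-.124,.15])-p)/.025, R.round(3))
E
```

```text
[0.56069596 0.17220251 0.28814648] [ 3.81600131e-01  3.65863709e-02 -3.79389301e-05] 0.9978358600509077
to go ram [ -5.850842   -10.34325993   5.52206308] [[-0.905  0.426  0.   ]
 [ 0.426  0.905  0.   ]
 [-0.     0.001 -1.   ]]
```

Emit:
move_arm([
  [[-0.53,-0.94,0],[0,0,0],1],
  [[-0.53,-0.94,0],[0,0,0],1],
  [[-0.53,-0.94,0],[0,0,0],1],
  [[-0.53,-0.94,0],[0,0,0],1],
  [[-0.53,-0.94,0],[0,0,0],1],
], squeeze=30)

```text
clock: 15.62
position: [0.5707, 0.0368, 0.2874]
ee_rot: [0.218, 0.976, 0.0, 0.0]
ft_force: [0.6, -0.4, 0.3]
grip_width: 1.0
```

Emit:
move_arm([
  [[-0.53,-0.94,0.5],[0,0,0],1],
  [[-0.53,-0.94,0.7],[0,0,0],1],
  [[-0.53,-0.94,0.9],[0,0,0],1],
  [[-0.53,-0.94,0.9],[0,0,0],1],
  [[-0.53,-0.94,0.9],[0,0,0],1],
])

```text
clock: 16.25
position: [0.5807, -0.0977, 0.1892]
ee_rot: [0.218, 0.976, 0.0, 0.0]
ft_force: [0.9, 0.6, -0.0]
grip_width: 0.999
```

Emit:
move_arm([
  [[-0.53,-0.94,0.9],[0,0,0],1],
  [[0,0,0.9],[0,0,0],1],
  [[0,0,0],[0,0,0],1],
])

```text
clock: 16.62
position: [0.5816, -0.1236, 0.1432]
ee_rot: [0.218, 0.976, -0.0, -0.001]
ft_force: [-0.2, -0.2, 0.7]
grip_width: 1.002
```

```bash
python3 - <<'E'
from h import *
s=snap("side","s3.png");t=snap("top","t3.png")
c=lambda im,u,v,w,h,k:cv2.resize(im[v:v+h,u:u+w],None,fx=k,fy=k,interpolation=cv2.INTER_CUBIC)
im=np.zeros((600,800,3),np.uint8)
im[:400,:400]=c(s,325,210,80,80,5);im[:400,400:]=c(t,315,175,80,80,5);im[400:,:300]=c(s,285,145,60,40,5)
P=proj("side",[.563,.172,.242])[0];print("plat expect",P)
cv2.imwrite("pics/c3.png",im[:,:,::-1])
o=get_obs();p=o["position"];print(p,proj("side",[p,[.583,-.124,.061]]),proj("top",[p,[.583,-.124,.061]]))
E
```

```text
plat expect [312.6844733  159.23635434]
[ 0.58295007 -0.1233753   0.1452789 ] [[364.51410765 242.36096882]
 [363.76389791 269.75491961]] [[355.82953146 207.7972158 ]
 [354.03093713 214.88116739]]
```

View pics/c3.png

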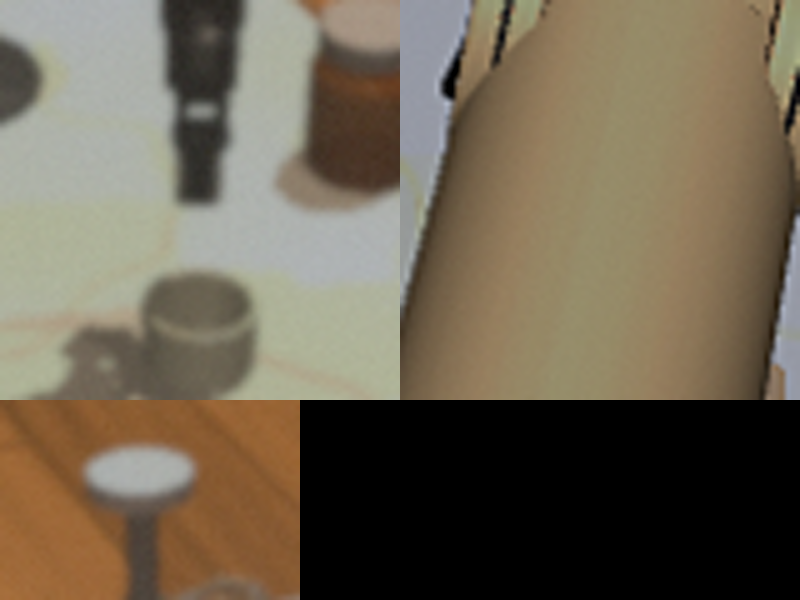

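Left crop: the rim is at side (365,271), with the fingers centred above it to within about 2 mm in x. Lower crop: the platform top is at side (313,159), exactly where a height of 0.242 should appear. Descending to grip high on the wall, so the tips stay above the foot.

Emit:
move_arm([
  [[-0.04,-0.09,0.94],[0,0,0],1],
  [[0,0,0.94],[0,0,0],1],
  [[0,0,0.94],[0,0,0],1],
  [[0,0,0.94],[0,0,0],1],
  [[0,0,0.94],[0,0,0],1],
])

```text
clock: 17.35
position: [0.5837, -0.1256, 0.0277]
ee_rot: [0.218, 0.976, 0.0, 0.001]
ft_force: [0.8, 0.0, -0.1]
grip_width: 1.002
```

Emit:
move_arm([
  [[0,0,0],[0,0,0],0.9],
  [[0,0,0],[0,0,0],0.82],
  [[0,0,0],[0,0,0],0.75],
  [[0,0,0],[0,0,0],0.68],
  [[0,0,0],[0,0,0],0.6],
], squeeze=25)

```text
clock: 17.98
position: [0.5836, -0.1258, 0.0283]
ee_rot: [0.218, 0.976, 0.001, 0.001]
ft_force: [-0.8, 2.4, 8.1]
grip_width: 0.674
```

Emit:
move_arm([
  [[0,0,0],[0,0,0],0.5],
  [[0,0,0],[0,0,0],0.5],
  [[0,0,0],[0,0,0],0.5],
])

```text
clock: 18.35
position: [0.5836, -0.1259, 0.0283]
ee_rot: [0.218, 0.976, 0.001, 0.001]
ft_force: [-1.2, 2.2, 8.6]
grip_width: 0.672
```

Emit:
move_arm([
  [[0,0,-0.15],[0,0,0],0.5],
  [[0,0,-0.3],[0,0,0],0.5],
  [[0,0,-0.6],[0,0,0],0.5],
  [[0,0,-0.8],[0,0,0],0.5],
  [[0,0,-0.8],[0,0,0],0.5],
], squeeze=30)

```text
clock: 18.98
position: [0.5827, -0.1263, 0.0949]
ee_rot: [0.218, 0.976, 0.0, 0.0]
ft_force: [0.1, -0.5, -1.3]
grip_width: 0.676
```

Emit:
move_arm([
  [[0,0,-0.8],[0,0,0],0.5],
  [[0,0,-0.8],[0,0,0],0.5],
  [[0,0,-0.8],[0,0,0],0.5],
  [[0,0,-0.8],[0,0,0],0.5],
  [[0,0,-0.8],[0,0,0],0.5],
])

```text
clock: 19.6
position: [0.5824, -0.1263, 0.195]
ee_rot: [0.218, 0.976, 0.0, 0.0]
ft_force: [-0.0, -0.2, -2.2]
grip_width: 0.675
```

Emit:
move_arm([
  [[0,0,-0.8],[0,0,0],0.5],
  [[0,0,-0.8],[0,0,0],0.5],
  [[0,0,-0.8],[0,0,0],0.5],
  [[0,0,-0.7],[0,0,0],0.5],
  [[0,0,-0.3],[0,0,0],0.5],
])

```text
clock: 20.23
position: [0.5827, -0.1264, 0.2797]
ee_rot: [0.218, 0.976, 0.0, 0.001]
ft_force: [-0.6, 0.6, -2.1]
grip_width: 0.673
```

```bash
python3 - <<'E'
from h import *
o=get_obs();p=o["position"];R=Rot.from_quat(o["ee_rot"]).as_matrix()
print(p,o["ft_force"],o["grip_width"]);print("to go",R.T@(np.array([.5633,.172,.285])-p)/.025, R.round(3))
E
```

```text
[ 0.58266912 -0.12635731  0.27967622] [-0.55363597  0.59190606 -2.07363697] 0.6729574449686151
to go [ 5.78287977 10.46829686 -0.21448424] [[-0.905  0.426  0.002]
 [ 0.426  0.905 -0.   ]
 [-0.002  0.001 -1.   ]]
```

Emit:
move_arm([
  [[0.24,0.44,0],[0,0,0],0.5],
  [[0.5,0.9,0],[0,0,0],0.5],
  [[0.5,0.9,0],[0,0,0],0.5],
  [[0.5,0.9,0],[0,0,0],0.5],
  [[0.5,0.9,0],[0,0,0],0.5],
])

```text
clock: 20.85
position: [0.5741, -0.009, 0.2771]
ee_rot: [0.218, 0.976, -0.0, -0.001]
ft_force: [-0.3, 0.1, -1.3]
grip_width: 0.675
```

Emit:
move_arm([
  [[0.5,0.9,0],[0,0,0],0.5],
  [[0.5,0.9,0],[0,0,0],0.5],
  [[0.5,0.9,0],[0,0,0],0.5],
  [[0.5,0.9,0],[0,0,0],0.5],
  [[0.5,0.9,0],[0,0,0],0.5],
])

```text
clock: 21.48
position: [0.5652, 0.1193, 0.2771]
ee_rot: [0.218, 0.976, -0.0, -0.001]
ft_force: [-0.8, 0.3, -1.3]
grip_width: 0.674
```

Emit:
move_arm([
  [[0.5,0.9,0],[0,0,0],0.5],
  [[0.3,0.55,0],[0,0,0],0.5],
  [[0.24,0.46,0.4],[0,0,0],0.5],
  [[0,0,0.2],[0,0,0],0.5],
  [[0,0,0],[0,0,0],0.5],
])

```text
clock: 22.1
position: [0.5628, 0.1706, 0.2623]
ee_rot: [0.219, 0.976, -0.001, -0.0]
ft_force: [-0.0, -1.1, -2.0]
grip_width: 0.675
```

```bash
python3 - <<'E'
from h import *
s=snap("side","s4.png");t=snap("top","t4.png")
c=lambda im,u,v,w,h,k:cv2.resize(im[v:v+h,u:u+w],None,fx=k,fy=k,interpolation=cv2.INTER_CUBIC)
cv2.imwrite("pics/c4.png",np.hstack([c(s,275,110,75,90,6),c(t,180,170,55,90,6)])[:,:,::-1])
o=get_obs();p=o["position"];R=Rot.from_quat(o["ee_rot"]).as_matrix()
print(p,o["ft_force"],o["grip_width"]);print("to go",R.T@(np.array([.5633,.172,.252])-p)/.025)
print(proj("side",[p,[.5633,.172,.242],p+[0,0,.033]]),proj("top",[[.5633,.172,.242],p+[0,0,.033]]))
E
```

```text
[0.56314957 0.1706101  0.26315039] [ 0.12752034 -0.52278029 -2.18254496] 0.6789684572478036
to go [0.01842505 0.05289466 0.44600407]
[[312.66889688 152.44391355]
 [312.78577416 159.21687281]
 [312.28169998 141.33260141]] [[210.48637888 210.82163147]
 [203.53537386 205.26605484]]
```

View pics/c4.png

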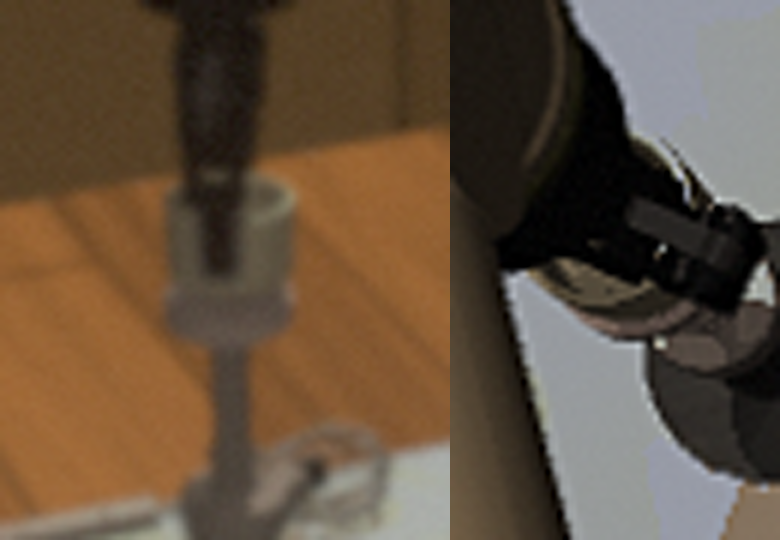

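The ramekin (crop x 167–297) sits over the platform (166–293), about 1 mm to the right. Correcting that and lowering in small steps while watching the force.

Emit:
move_arm([
  [[0.04,0.07,0.1],[0,0,0],0.5],
  [[0,0,0.15],[0,0,0],0.5],
  [[0,0,0.1],[0,0,0],0.5],
  [[0,0,0],[0,0,0],0.5],
])

```text
clock: 22.7
position: [0.5626, 0.1736, 0.254]
ee_rot: [0.218, 0.976, -0.0, -0.0]
ft_force: [-0.3, -0.2, -2.6]
grip_width: 0.673
```

Emit:
move_arm([
  [[0,0,0.04],[0,0,0],0.5],
  [[0,0,0],[0,0,0],0.5],
])

```text
clock: 22.95
position: [0.5627, 0.1737, 0.2533]
ee_rot: [0.218, 0.976, 0.0, -0.0]
ft_force: [0.9, -0.8, -2.0]
grip_width: 0.673
```

Emit:
move_arm([
  [[0,0,0.04],[0,0,0],0.5],
  [[0,0,0],[0,0,0],0.5],
])

```text
clock: 23.2
position: [0.5628, 0.1737, 0.2523]
ee_rot: [0.218, 0.976, 0.0, 0.0]
ft_force: [-0.4, 0.0, -0.7]
grip_width: 0.672
```

Emit:
move_arm([
  [[0,-0.03,0.03],[0,0,0],0.5],
  [[0,0,0],[0,0,0],0.5],
])

```text
clock: 23.45
position: [0.5627, 0.1737, 0.2522]
ee_rot: [0.218, 0.976, 0.001, 0.001]
ft_force: [0.3, 3.7, 4.7]
grip_width: 0.673
```

Emit:
move_arm([
  [[0,0,0.02],[0,0,0],0.5],
  [[0,0,0],[0,0,0],0.5],
])

```text
clock: 23.7
position: [0.5627, 0.1736, 0.2521]
ee_rot: [0.218, 0.976, 0.001, 0.001]
ft_force: [-0.5, 3.1, 6.2]
grip_width: 0.67
```

Emit:
move_arm([
  [[0,0,0.02],[0,0,0],0.5],
  [[0,0,0],[0,0,0],0.5],
])

```text
clock: 23.95
position: [0.5627, 0.1737, 0.2518]
ee_rot: [0.218, 0.976, 0.001, 0.001]
ft_force: [-1.1, 2.8, 7.9]
grip_width: 0.68
```

In contact at z≈0.252. Easing the load, then opening.

Emit:
move_arm([
  [[0,0.02,-0.05],[0,0,0],0.5],
  [[0,0,0],[0,0,0],0.5],
])

```text
clock: 24.2
position: [0.5626, 0.1734, 0.2519]
ee_rot: [0.218, 0.976, -0.0, -0.0]
ft_force: [0.4, 0.9, 2.3]
grip_width: 0.676
```

Emit:
move_arm([
  [[0,0,0],[0,0,0],0.7],
  [[0,0,0],[0,0,0],0.75],
  [[0,0,0],[0,0,0],0.85],
  [[0,0,0],[0,0,0],1],
  [[0,0,0],[0,0,0],1],
])

```text
clock: 24.82
position: [0.5626, 0.1735, 0.2518]
ee_rot: [0.218, 0.976, 0.0, -0.0]
ft_force: [1.3, 0.2, 0.3]
grip_width: 0.999
```

```bash
python3 - <<'E'
from h import *
s=snap("side","s5.png")
c=lambda im,u,v,w,h,k:cv2.resize(im[v:v+h,u:u+w],None,fx=k,fy=k,interpolation=cv2.INTER_CUBIC)
cv2.imwrite("pics/c5.png",c(s,270,105,90,80,6)[:,:,::-1])
o=get_obs();print(o["position"],o["ft_force"],o["grip_width"])
E
```

```text
[0.56260952 0.1734861  0.25177716] [-0.10954784  1.10410721  0.62213889] 0.9962030277889237
```

View pics/c5.png

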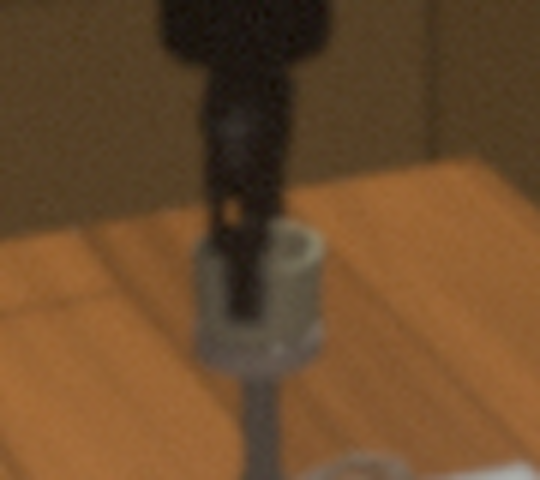

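The ramekin stands upright on the platform at crop (260,300), and the fingers are free of it. Rising and moving clear.

Emit:
move_arm([
  [[0,0,-0.2],[0,0,0],1],
  [[0,0,-0.6],[0,0,0],1],
  [[0,0,-0.9],[0,0,0],1],
  [[0,0,-0.9],[0,0,0],1],
  [[0,0,-0.9],[0,0,0],1],
])

```text
clock: 25.5
position: [0.5627, 0.1735, 0.3414]
ee_rot: [0.218, 0.976, 0.0, 0.001]
ft_force: [-0.9, 0.2, 0.4]
grip_width: 1.001
```

Emit:
move_arm([
  [[0.7,0.4,-0.3],[0,0,0],1],
  [[0.9,0.5,0],[0,0,0],1],
  [[0.9,0.5,0],[0,0,0],1],
  [[0.9,0.5,0],[0,0,0],1],
  [[0.9,0.5,0],[0,0,0],1],
])

```text
clock: 26.12
position: [0.4905, 0.2742, 0.3482]
ee_rot: [0.218, 0.976, 0.001, 0.0]
ft_force: [0.4, 0.4, -0.1]
grip_width: 0.998
```

Emit:
move_arm([
  [[0.9,0.5,0],[0,0,0],1],
  [[0.9,0.5,0],[0,0,0],1],
  [[0,0,0],[0,0,0],1],
  [[0,0,0],[0,0,0],1],
  [[0,0,0],[0,0,0],1],
])

```text
clock: 26.75
position: [0.4616, 0.3143, 0.3472]
ee_rot: [0.219, 0.976, 0.0, 0.0]
ft_force: [-0.3, 0.7, -0.4]
grip_width: 1.0
```

```bash
python3 - <<'E'
from h import *
s=snap("side","s6.png");t=snap("top","t6.png")
c=lambda im,u,v,w,h,k:cv2.resize(im[v:v+h,u:u+w],None,fx=k,fy=k,interpolation=cv2.INTER_CUBIC)
cv2.imwrite("pics/c6.png",np.hstack([c(s,275,120,80,110,5),c(t,180,170,80,110,5)])[:,:,::-1])
o=get_obs();print(o["clock"],o["position"],o["ft_force"])
print(proj("side",[[.563,.172,z] for z in(.242,.282)]),proj("top",[[.563,.172,z] for z in(.242,.282)]))
E
```

```text
26.85 [0.46136008 0.31459083 0.34696141] [ 0.56459766  0.8255709  -0.22892374]
[[312.6844733  159.23635434]
 [312.21745337 145.9471578 ]] [[210.48382897 210.96956477]
 [204.90329992 206.89589792]]
```

View pics/c6.png

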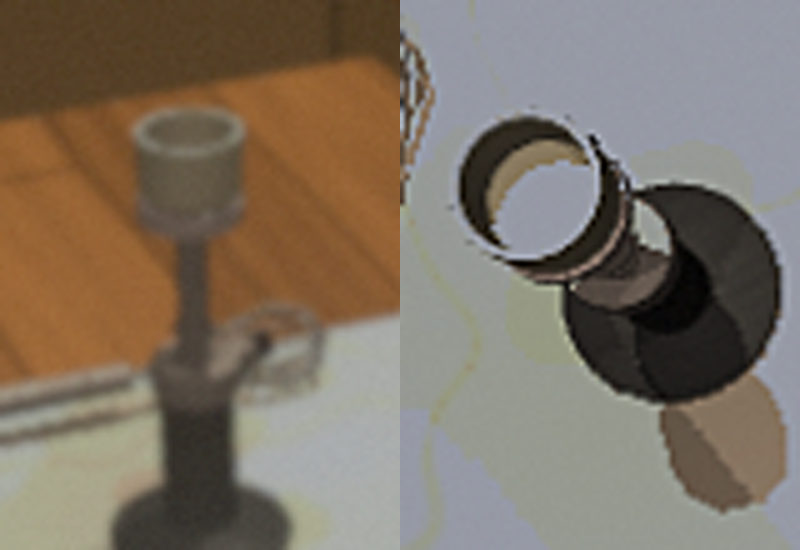

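The ramekin rim is at side (313,146), where a centred dish should appear, and at top about (206,208), within about 1.5 px or 3 mm of expected. It is upright and the robot is clear of it. Handing in.

```bash
python3 -c "
from workcell import hand_in;print(hand_in())"
```

```text
the job is handed in; nothing more can be done
None
```

The job is done and was handed in at about 27 s of the 72 s allowed; `hand_in` gives no verdict.

- **Clicks:** I drew the platform up by three clicks, counted from the pull force falling back at TCP z ≈ 0.184, 0.198 and 0.212. The 14 mm spacing matches the ribs. I did not watch the pawl's knob as a second check.
- **Press:** I pressed the platform down until the force held steady at 12.9 N with no further give. The highest press I read was 12.9 N.
- **Sideways force:** During the pull and the start of the press there was up to about 13 N sideways from slight misalignment. I relieved this before the final press.
- **Ramekin:** I chose the smaller white one, set it on the platform with about 8 N at most, released it and moved the arm well clear.

**Last checks:**
- Before I placed the ramekin, the side camera showed the platform at the expected height of 0.242 m.
- After release it showed the ramekin upright and centred to about 1 mm.
- The top camera put the rim about 1.5 px (roughly 3 mm) from the predicted centre, so the two views disagree slightly.
- I kept the whisk, jar, spoon and tray clear of the arm's path by plan and did not re-measure their positions at the end.

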